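Roll a slatted veneer panel down into a serving board

TASK

Take the hand roller from its rest and roll the slatted panel firmly down into the serving board: set it down gently on the slat already bonded next to the board's handle and work in one slow, steady pass outward to the free end, until every slat is bonded flush with the rim. Press only with the roller, hard enough to sink the slats but never so hard that you bruise them (no more than 23 N as you roll), then stand the roller upright in its rest again and leave the other things where they are.

Things in the scene. Friction and masses are not known exactly. Their poses are not given: they have to be found in the camera images.
- board: light wooden serving board, 200x96 mm, with a short holed handle (34 mm wide, 47 mm long) at one end, immovable. Bowed and not level: its top is anywhere from 24 to 34 mm above the worktop, lowest by the handle (not measured: feel for it). Origin: on the worktop under the middle of the 200x96 mm; x from the handle end (-100 mm) to the free end (+100 mm), y across, z up
- panel (a point): point over the board's centre, 24 mm above the worktop, where the panel lies: eight wooden slats in a recess of 162x64 mm, each 18.5 mm along x by 62 mm along y, centres at x = -70, -50 ... +70 mm on the board, self-adhesive below. Rolling on it with more than 23 N bruises it. Axes as the board's
- first_slat (a point): point 24 mm above the worktop in the middle of the first slat, beside the board's handle (x = -70 mm on the board): already bonded, flush with the rim, immovable; the other seven stand up to 3 mm above the rim beside them. Axes as the board's
- far_end (a point): point 24 mm above the worktop at the middle of the panel's far edge, by the board's free end (x = +81 mm on the board); beyond it the flush rim runs on for 19 mm. Axes as the board's
- slat_2 (a joint): how far the second slat from the handle (centre at x = -50 mm on the board) is pressed down: 0 = 3 mm above the rim beside it, 0.003 m = flush, on the bottom. It sinks straight down only under more than about 13 N, some 12 mm/s for each newton above that, and stays where it is left
- slat_3 (a joint): how far the third slat from the handle (centre at x = -30 mm on the board) is pressed down: 0 = 3 mm above the rim beside it, 0.003 m = flush, on the bottom. It sinks straight down only under more than about 13 N, some 12 mm/s for each newton above that, and stays where it is left
- slat_4 (a joint): how far the fourth slat from the handle (centre at x = -10 mm on the board) is pressed down: 0 = 3 mm above the rim beside it, 0.003 m = flush, on the bottom. It sinks straight down only under more than about 13 N, some 12 mm/s for each newton above that, and stays where it is left
- slat_5 (a joint): how far the fifth slat from the handle (centre at x = 10 mm on the board) is pressed down: 0 = 3 mm above the rim beside it, 0.003 m = flush, on the bottom. It sinks straight down only under more than about 13 N, some 12 mm/s for each newton above that, and stays where it is left
- slat_6 (a joint): how far the sixth slat from the handle (centre at x = 30 mm on the board) is pressed down: 0 = 3 mm above the rim beside it, 0.003 m = flush, on the bottom. It sinks straight down only under more than about 13 N, some 12 mm/s for each newton above that, and stays where it is left
- slat_7 (a joint): how far the seventh slat from the handle (centre at x = 50 mm on the board) is pressed down: 0 = 3 mm above the rim beside it, 0.003 m = flush, on the bottom. It sinks straight down only under more than about 13 N, some 12 mm/s for each newton above that, and stays where it is left
- slat_8 (a joint): how far the eighth and last slat from the handle (centre at x = 70 mm on the board) is pressed down: 0 = 3 mm above the rim beside it, 0.003 m = flush, on the bottom. It sinks straight down only under more than about 13 N, some 12 mm/s for each newton above that, and stays where it is left
- roller: hand pressure roller, 0.3 to 0.5 kg: a black rubber barrel (40 mm diameter, 50 mm wide) turning freely in a steel yoke (40 mm along x, 70 mm along y, 10 to 54 mm above the barrel's underside) with an upright wooden grip on top. Origin: lowest point of the barrel, in the middle; x the rolling direction, y the axle, z up along the grip. Stands in its rest at the start
- roller_grip (a point): centre of the roller's wooden grip, 84 mm above the barrel's underside: an upright block with flat sides, 26 mm along x, 46 mm along y, 46 mm high (61 to 107 mm above the underside); axes as the roller's
- barrel (a joint): angle by which the rubber barrel has turned on its axle against the yoke, rad, 0 at the start; 1 rad is 20 mm of rolling
- rest: wooden rest, 68 mm (x) by 92 mm (y), fixed. The yoke's two plates stand on two saddles 22 mm high (58 mm apart inside, along y) between lips 6 mm high (52 mm apart along x); the barrel hangs free between the saddles. Origin on the worktop under its centre; the roller's x and y lie along the rest's, either way round
- rest_seat (a point): where the origin of the roller is while it stands in its rest: 12 mm above the worktop, over the centre of the rest; axes as the rest's
- mug: the stoneware mug (about 86 mm across, 84 mm high, handle at its side) on the round wooden coaster at the right; bystander, origin under its centre
- milk_jug: the small stoneware milk jug, 65x92x78 mm, behind the rest; bystander, origin under its centre
- salt_cellar: the round wooden salt box with lid, 84 mm across, 62 mm high, behind the board; bystander, origin under its centre
- spice_jar: the smaller corked glass spice jar, 43 mm across, 90 mm high, to the left of the board; bystander, origin under its centre
- big_spice_jar: the larger corked glass spice jar, 47 mm across, 103 mm high, to the left of the board; bystander, origin under its centre
- matchbox: the match box, 38x56x16 mm, lying near the front edge of the worktop; bystander, origin under its centre
- teaspoon: the steel teaspoon, 130 mm long, lying near the front edge of the worktop at the right; bystander, origin under its centre

How it is judged:
On the way, in this order (a step that is already met when the one before it is completed fails the run):
1. the roller is set on the panel at the handle end, before the rest of the panel has been pressed (contact force between roller and board above 2 N and x of roller in the frame of board between -0.105 and -0.03 m and value of joint each of slat_4, slat_5, slat_6, slat_7, slat_8 below 0.0015 m), for 0.05 s.
2. the slats near the handle are down while the last two are still up: the pass works outward from the bonded end (value of joint each of slat_2, slat_3, slat_4 above 0.002 m and value of joint each of slat_7, slat_8 below 0.0015 m), for 0.05 s.
3. all slats are down, and the barrel has rolled (not been dabbed or dragged) over the panel: turned by more than 4 rad either way (value of joint each of slat_2, slat_3, slat_4, slat_5, slat_6, slat_7, slat_8 above 0.002 m and (value of joint barrel above 4 rad or value of joint barrel below -4 rad)), for 0.1 s.
At the end, for the whole second after the job is handed in: All seven slats that stood up are within 1 mm of flush with the rim (pressed down more than 2 of 3 mm), and the roller stands in its rest, within 10 mm of its seat sideways and 4 mm in height, upright to 0.12 rad and at rest (value of joint each of slat_2, slat_3, slat_4, slat_5, slat_6, slat_7, slat_8 above 0.002 m and horizontal distance between roller and rest_seat below 0.01 m and z of roller in the frame of rest_seat between -0.004 and 0.004 m and angle between roller's own z axis and vertical below 0.12 rad and linear speed of roller below 0.02 m/s); the robot touches nothing.
It fails at once if the roller, rolling on beyond the first slat, is pressed on the board with more than 23 N (contact force between roller and board above 23 N and x of roller in the frame of board above -0.06 m).
It fails at once if the roller is knocked against the board with more than 40 N (contact force between roller and board above 40 N).
It fails at once if the fingers or the arm press on the board or its slats (contact force between any of the fingers, the arm and board above 2 N).
It fails at once if a bystander is moved by more than 30 mm (distance of any of mug, milk_jug, salt_cellar, spice_jar, big_spice_jar, matchbox, teaspoon from where it was at the start of the episode above 0.03 m).
It also fails if it takes over 72 s, if anything falls off the work surface, if the arm or the gripper's body presses on something with over 40 N, if the wrist force passes 120 N, or if a joint passes its speed limit or range.

ROBOT

A 7-joint arm with a two-finger parallel gripper is mounted at the origin on a cart in front of the work surface, level with it; the furniture and walls round the work are solid. World frame = base frame: x ahead of the robot, y to its left, z up, the work surface at z = 0. Lengths are in m, angles in rad, forces in N, time in s.
With the tool pointing down it reaches from about 0.35 to 0.9 m from the base axis. Payload 8.1 kg.
Tool frame: the origin (TCP) lies on the centre line of the jaws, within the pads' length; the fingertips stand 19 mm ahead of it and the grasp point (between the pads) is the TCP (arm.tip_reach is the distance from the TCP to the fingertips, in m); z points along the fingers, y is the line along which they close (so a half turn about z gives the same grasp; the last joint's range is limited). The gripper opens to 92 mm and grips with 3 to 60 N. Pads are 19 mm wide; open, the fingers measure 130 mm over their backs; the gripper's body (75 mm by 190 mm) begins 47 mm behind the grasp point.
Start: joints at [1.015, 0.434, 0.025, 1.573, -0.012, 1.134, -0.075], TCP at [0.273, -0.562, 0.209] pointing down, gripper open.
Joint ranges: [-2.62, 2.62], [-0.44, 2.09], [-1.27, 1.32], [0.08, 2.57], [-1.32, 4.46], [0.12, 2], [-2.74, 2.74]. Speed limits (rad/s): [2.22, 2.22, 3.01, 3.01, 3.14, 3.14, 3.14].

INTERFACE

Orientations are given as a rotation vector (axis times angle).
In Python, from cell import arm gives the robot as it stands.
- The arm moves only by the tool arm_command, never from a script. Its argument "targets" is a list that holds one entry, the list of rows, each a list of 6 numbers: the shift along the tool's x, y, z in m, then the turn, a rotation vector about the tool's x, y, z in rad. A call has 1 to 10 rows; each row shifts and turns the commanded pose from where the row before left it, along the tool's axes as they then stand; what a row does not reach is not made up. A row lasts 1/8 s, in which the tool goes at most 62.5 mm and 10.7 degrees, less where a joint would pass 70% of its speed; a pose out of reach is approached as far as the arm can. A call with a gripper value outside its range is refused whole. "jaw" is the finger opening in m, from 0 to 0.0918, set as the call begins (left out, the last holds). The fingers move at their own pace and stop on an object; "newtons" is the grip in N (left out, the last holds). Time passes only in rows, so rows that do not move let the fingers close. It gives the time, the measured TCP pose, the force, the opening and the grip force at its end, in the units of the state.
- arm.observe(): the state, without advancing time (a new reading comes with each control period).
- arm.get_image(name): name is "scene" or "top" or "wrist"; returns a dict with "pixels" (480x640x3 uint8, red, green, blue), "z_map" (480x640 float32, m along the optical axis (not along the pixel's ray), 0 where there is no reading), "fx", "fy", "cx", "cy" (pixels), "xyz" and "rotation" of the camera in the world; the wrist camera has in their place "T_tool_cam" (4x4, takes a point from camera to tool coordinates, whose origin is the TCP and whose axes are the flange's). Camera axes: x right, y down, z forward; pixel columns grow to the right and rows downward; lengths in m; the calibration is good to about 2 mm. A picture is of the moment at which its call begins: read the wrist's pose just before it.
- arm.sign_off(): hands the job in; it is judged then, once.
The state is a dict: "clock": time; "joints": joint angles; "dq": joint speeds; "joint_efforts": joint torques, N m; "position": TCP position; "ee_rot": TCP orientation; "force": force on the tool from outside, world axes, zero at the start; "ft_torque": the same for the moment, N m; "width": opening from 0.0 (shut) to 1.0 (fully open); "gripper_force": force on a finger pad.
Only numpy, scipy, OpenCV 4.12 (cv2) and the standard library are available. Lean on these libraries where they do the work, as an engineer would, in place of code of your own. Each camera call takes 0.05 s, during which the arm holds its last target. There are 200 camera calls.

## Working session

There is one attempt and no reset: what is moved stays moved. The work goes in short steps, Python scripts to look and compute and a tool call to move; the robot and the scene stay as the last step left them, time stands still between calls to the robot, and variables do not carry over. Pictures are saved under pics/ and viewed, at most 10 in all, crops included, and the job is handed in when it is done.

Besides the shell and the picture viewer there is one more tool, called after "Emit:" as name(argument=value, ...), one argument or row to a line, values as JSON. arm_command: Moves the arm, as the interface text tells. Its arguments: {"type":"object","properties":{"targets":{"type":"array","items":{"type":"array","items":{"type":"array","items":{"type":"number"}}}},"jaw":{"type":"number"},"newtons":{"type":"number"}},"required":["targets"]}

```bash
mkdir -p pics; ls; python3 - <<'E'
from cell import arm
import cv2,numpy as np
s=arm.observe();print(s)
for n in("top","scene"):
    im=arm.get_image(n);np.savez(n+".npz",**im)
    cv2.imwrite(f"pics/{n}.png",im["pixels"][:,:,::-1]);print(n,im["fx"],im["fy"],im["cx"],im["cy"],im["xyz"],im["rotation"])
E
```

```text
pics
{'clock': 0.0, 'joints': array([ 1.01541015,  0.43521913,  0.02498241,  1.57412578, -0.01157314,
        1.13396927, -0.07511485]), 'dq': array([ 1.80951344e-04, -6.07430628e-04, -1.20771315e-03,  6.16578781e-04,
       -1.27915452e-03,  4.71235445e-05, -1.11599095e-03]), 'joint_efforts': array([ 8.10121037e-04, -6.67842436e+01,  9.85311382e-01, -3.14449096e+01,
       -6.05119555e-02,  4.30754106e-02,  9.50753792e-05]), 'position': array([ 0.27311453, -0.56156373,  0.2086364 ]), 'ee_rot': array([-3.06000413e+00, -7.04714848e-01,  8.14678209e-04]), 'force': array([ 1.05426693, -0.11499995,  0.79039759]), 'ft_torque': array([-0.05822853,  0.0007757 , -0.01644276]), 'gripper_force': 0.0, 'width': 0.9993034577277673}
top 618.4828561377979 618.4828561377979 321.9773855064067 236.9973065874513 [ 2.55399978e-01 -5.60126427e-04  1.53612805e+00] [-2.08744514  2.13596361 -0.19716628]
scene 541.4208833792216 541.4208833792216 313.3791589763304 249.2960621865243 [-0.06746198  0.63428592  1.17162764] [-1.08647143  2.51571414 -0.9037453 ]
```

View pics/top.png

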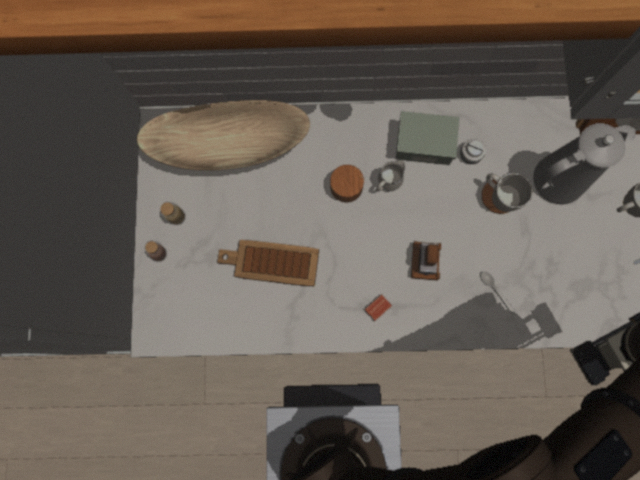

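View pics/scene.png

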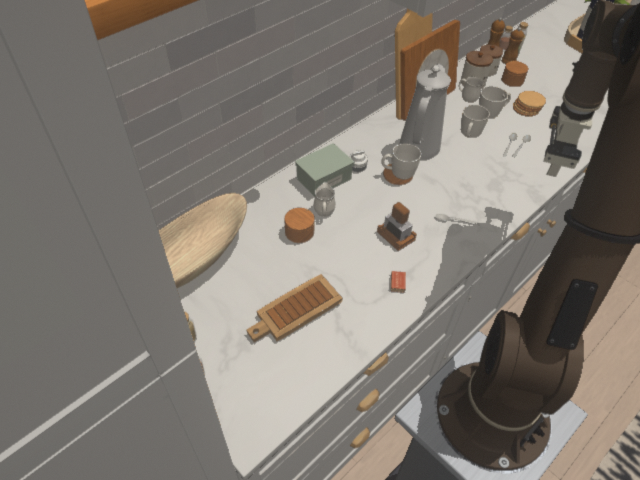

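The top view shows the board spanning about (237–318, 240–286) with its handle at (227,257). The rest and roller are at (425,260), with the grip top at (433,252). The matchbox (377,306), salt box (347,183) and jug (388,178) are clear of the path.

```bash
cat > h.py <<'E'
import numpy as np,cv2
from scipy.spatial.transform import Rotation as R
def pts(im,T=None):
    v,u=np.mgrid[:480,:640];z=im["z_map"]
    c=np.stack([(u-im["cx"])/im["fx"]*z,(v-im["cy"])/im["fy"]*z,z],-1)
    if T is None: return c@R.from_rotvec(im["rotation"]).as_matrix().T+im["xyz"]
    return c@T[:3,:3].T+T[:3,3]
def rect(xy):
    (c,s,a)=cv2.minAreaRect((xy*1000).astype(np.float32)); return np.round(c,1),np.round(s,1),round(a,1)
E
python3 - <<'E'
from h import *
for n in("top","scene"):
    im=dict(np.load(n+".npz"));P=pts(im)
    hsv=cv2.cvtColor(im["pixels"],cv2.COLOR_RGB2HSV)
    Z=P[...,2]
    def rep(name,m,k=1):
        N,l,st,ce=cv2.connectedComponentsWithStats(m.astype(np.uint8))
        i=1+np.argmax(st[1:,4]);q=P[l==i];print(n,name,len(q),rect(q[:,:2]),"zmed",np.median(q[:,2]).round(4),np.percentile(q[:,2],[2,98]).round(4))
    X,Y=P[...,0],P[...,1]
    if n=="top":
        u,v=np.meshgrid(range(640),range(480))
        b=(u>205)&(u<335)&(v>225)&(v<300)
        print("table z",np.median(Z[300:330,200:300]))
        rep("board",b&(hsv[...,1]>70)&(hsv[...,2]>40))
        core=cv2.morphologyEx((b&(hsv[...,1]>70)&(hsv[...,2]>40)).astype(np.uint8),cv2.MORPH_OPEN,np.ones((21,21)))
        rep("body",core)
        rep("slats",b&(hsv[...,1]>70)&(hsv[...,2]<115)&(core>0))
        r=(u>400)&(u<450)&(v>230)&(v<290)
        rep("rest",r&(hsv[...,1]>70)&(Z<.06)&(Z>.008)); rep("restz",r&(Z>.008))
        rep("grip",r&(Z>.10))
    else:
        rep("grip",(X>.3)&(X<.6)&(Y<-.1)&(Y>-.4)&(Z>.078)&(Z<.13)&(hsv[...,1]>70))
        rep("griptop",(X>.3)&(X<.6)&(Y<-.1)&(Y>-.4)&(Z>.112)&(Z<.13))
        rep("rest",(X>.3)&(X<.6)&(Y<-.1)&(Y>-.4)&(Z>.008)&(Z<.13))
        rep("board",(X>.3)&(X<.65)&(Y<.3)&(Y>-.04)&(Z>.01)&(Z<.05)&(hsv[...,1]>60))
E
```

```text
table z 0.0009696653523548759
top board 3313 (array([453.6,  81.9]), array([387.9, 184.2]), 48.0) zmed 0.0319 [0.0191 0.041 ]
top body 3033 (array([444.3,  71.7]), array([362.1, 180.2]), 47.4) zmed 0.0323 [0.0204 0.0412]
top slats 2253 (array([440. ,  75.7]), array([362.1, 168.4]), 47.4) zmed 0.0326 [0.02   0.0417]
top rest 314 (array([ 495. , -240.7]), array([69. , 89.4]), 83.8) zmed 0.0221 [0.0083 0.0397]
top restz 962 (array([ 383.3, -157.1]), array([101.4, 391.4]), 53.8) zmed 0.0622 [0.0086 0.1228]
top grip 232 (array([ 378.1, -136.1]), array([ 42.1, 363.2]), 48.7) zmed 0.1182 [0.1041 0.1254]
scene grip 233 (array([ 491.3, -238.9]), array([29.5, 44.3]), 89.6) zmed 0.1117 [0.0816 0.1217]
scene griptop 123 (array([ 493.6, -239.1]), array([46.1, 29.7]), 1.9) zmed 0.1174 [0.1127 0.1219]
scene rest 954 (array([ 492.7, -240.1]), array([73.4, 96. ]), 84.8) zmed 0.0529 [0.0087 0.12  ]
scene board 3035 (array([498.4, 152.9]), array([248.7, 100.7]), 81.1) zmed 0.0301 [0.0154 0.0369]
```

```bash
python3 - <<'E'
from h import *
im=dict(np.load("top.npz"));P=pts(im);ok=im["z_map"]>0
hsv=cv2.cvtColor(im["pixels"],cv2.COLOR_RGB2HSV);X,Y,Z=np.moveaxis(P,-1,0)
Rm=R.from_rotvec(im["rotation"]).as_matrix()
def cast(px,z):
    px=np.atleast_2d(px);d=np.c_[(px[:,0]-im["cx"])/im["fx"],(px[:,1]-im["cy"])/im["fy"],np.ones(len(px))]@Rm.T
    return im["xyz"]+d*((z-im["xyz"][2])/d[:,2])[:,None]
u,v=np.meshgrid(range(640),range(480))
b=(u>205)&(u<335)&(v>225)&(v<300)&(hsv[...,1]>70)&(hsv[...,2]>60)
core=cv2.morphologyEx(b.astype(np.uint8),cv2.MORPH_OPEN,np.ones((21,21)))>0
for nm,m in(("board",b),("body",core)):
    q=np.argwhere(m)[:,::-1];print(nm,rect(cast(q,.03)[:,:2]))
q=P[core&ok];q=q[(abs(q[:,2]-.03)<.02)];print("z-fit",np.linalg.lstsq(np.c_[q[:,:2]-[.495,.13],np.ones(len(q))],q[:,2],rcond=None)[0])
r=(u>400)&(u<450)&(v>230)&(v<290)&ok
print("grip",rect(P[r&(Z>.1)&(Z<.14)][:,:2]));print("rest",rect(P[r&(Z>.008)&(Z<.06)&(hsv[...,1]>70)][:,:2]))
from cell import arm
s=arm.observe();M=R.from_rotvec(s["ee_rot"]).as_matrix();print(M.round(3))
# target orientation: tool z down, tool y along roller x dir
g=np.array([.4945,-.2395,.23])
a=np.deg2rad(83.8)
for sg in(1,-1):
    y=sg*np.array([np.cos(a),np.sin(a),0]);z=np.array([0,0,-1]);x=np.cross(y,z);T=np.c_[x,y,z]
    print(sg,"rot in tool",R.from_matrix(M.T@T).as_rotvec().round(3))
print("shift tool",(M.T@(g-s["position"])).round(4))
E
```

```text
board (array([500.6, 151.4]), array([245.3,  96.3]), 81.7)
body (array([497.5, 130.2]), array([202.4,  96.3]), 81.7)
z-fit [ 0.00929234 -0.02696334  0.03184349]
grip (array([ 495.7, -240.2]), array([26.4, 45.4]), 83.1)
rest (array([ 495. , -240.7]), array([69. , 89.4]), 83.8)
[[ 0.899  0.437 -0.001]
 [ 0.437 -0.899  0.001]
 [-0.    -0.001 -1.   ]]
1 rot in tool [-1.000e-03 -2.000e-03 -2.581e+00]
-1 rot in tool [-0.001  0.     0.561]
shift tool [ 0.3399 -0.1929 -0.021 ]
```

Emit:
arm_command(
  targets=[
    [[0,0,0,0,0,0.14],[0,0,0,0,0,0.14],[0,0,0,0,0,0.14],[0,0,0,0,0,0.141],[0.037,-0.05,0,0,0,0],[0.037,-0.06,0,0,0,0],[0.037,-0.06,0,0,0,0],[0.037,-0.06,0,0,0,0],[0.03,-0.06,0,0,0,0],[0.007,-0.054,0,0,0,0]],
  ],
  jaw=0.09,
)

```text
clock: 1.35
position: [0.479, -0.2602, 0.209]
ee_rot: [-3.137, 0.167, -0.0]
force: [1.1, -0.1, 0.5]
width: 0.982
gripper_force: 0.0
```

Emit:
arm_command(
  targets=[
    [[0,0,0,0,0,0],[0,0,0,0,0,0]],
  ],
)

```text
clock: 1.6
position: [0.4769, -0.2633, 0.2093]
ee_rot: [3.137, -0.17, -0.001]
force: [-0.2, -0.2, -0.5]
width: 0.98
gripper_force: 0.0
```

```bash
cat > w.py <<'E'
from h import *
from cell import arm
def wrist(name):
    s=arm.observe();im=arm.get_image("wrist");T=np.eye(4);T[:3,:3]=R.from_rotvec(s["ee_rot"]).as_matrix();T[:3,3]=s["position"]
    if name: cv2.imwrite(f"pics/{name}.png",im["pixels"][:,:,::-1])
    W=T@np.array(im["T_tool_cam"]);P=pts(im,W);P[im["z_map"]<=0]=np.nan
    return s,im,P,T
E
python3 - <<'E'
from w import *
s,im,P,T=wrist("w1");print(s["position"],T[:3,:3].round(3),s["force"],s["clock"])
X,Y,Z=np.moveaxis(P,-1,0);n=(abs(X-.495)<.08)&(abs(Y+.24)<.08)
q=P[n&(Z>.11)&(Z<.13)];print("grip",rect(q[:,:2]),np.median(q[:,2]))
hsv=cv2.cvtColor(im["pixels"],cv2.COLOR_RGB2HSV)
q=P[n&(Z>.008)&(Z<.035)&(hsv[...,1]>70)];print("rest",rect(q[:,:2]))
E
```

```text
[ 0.47693084 -0.26329138  0.20927969] [[ 0.994 -0.108 -0.001]
 [-0.108 -0.994 -0.   ]
 [-0.001  0.    -1.   ]] [-0.22837624 -0.19674499 -0.47009011] 1.6
grip (array([ 497.3, -240.5]), array([26.1, 44.9]), 83.6) 0.11857084918939656
rest (array([ 497.1, -240.7]), array([67.1, 90.8]), 84.0)
```

View pics/w1.png

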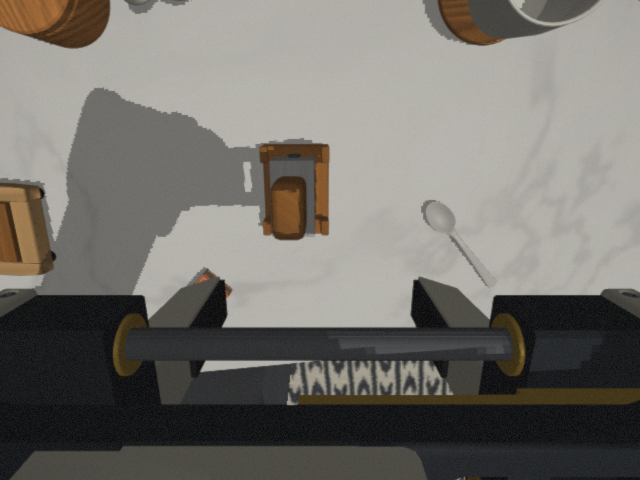

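The wrist view shows the grip between the jaw lines at (288,208), ready for descent. The jug and matchbox are out of the way.

Emit:
arm_command(
  targets=[
    [[0.009,-0.0125,0,0,0,0],[0.0085,-0.0124,0,0,0,0],[0,0,0.035,0,0,0],[0,0,0.035,0,0,0],[0,0,0.025,0,0,0],[0,0,0.018,0,0,0],[0,0,0,0,0,0],[0,0,0,0,0,0]],
  ],
)

```text
clock: 2.65
position: [0.4982, -0.2398, 0.0971]
ee_rot: [3.137, -0.17, 0.001]
force: [-0.4, 0.4, -0.3]
width: 0.979
gripper_force: 0.0
```

Emit:
arm_command(
  targets=[
    [[0,0,0,0,0,0],[0,0,0,0,0,0],[0,0,0,0,0,0],[0,0,0,0,0,0],[0,0,0,0,0,0],[0,0,0,0,0,0]],
  ],
  jaw=0.015,
  newtons=45,
)

```text
clock: 3.4
position: [0.4974, -0.24, 0.0964]
ee_rot: [-3.137, 0.17, 0.0]
force: [-0.8, -0.4, -0.1]
width: 0.377
gripper_force: 0.0
```

Emit:
arm_command(
  targets=[
    [[0,0,0,0,0,0],[0,0,0,0,0,0],[0,0,0,0,0,0],[0,0,0,0,0,0]],
  ],
)

```text
clock: 3.9
position: [0.4974, -0.24, 0.0964]
ee_rot: [3.137, -0.17, 0.0]
force: [0.6, -0.4, -0.4]
width: 0.272
gripper_force: 45.0
```

Emit:
arm_command(
  targets=[
    [[0,0,-0.015,0,0,0],[0,0,-0.025,0,0,0],[0,0,-0.03,0,0,0],[0,0,-0.02,0,0,0],[0,0,0,0,0,0],[0,0,0,0,0,0]],
  ],
)

```text
clock: 4.65
position: [0.4968, -0.2396, 0.1858]
ee_rot: [-3.137, 0.17, 0.002]
force: [-0.0, -0.2, -2.7]
width: 0.274
gripper_force: 45.0
```

```bash
python3 - <<'E'
from w import *
s,im,P,T=wrist(None);print(s["position"],s["force"],s["ft_torque"],s["width"],s["gripper_force"],s["clock"])
E
```

```text
[ 0.49683472 -0.23964768  0.18582925] [-0.02903182 -0.19429021 -2.72010553] [0.05015499 0.04626848 0.00211923] 0.2739366276215677 44.984883069992065 4.65
```

Emit:
arm_command(
  targets=[
    [[-0.002,-0.025,0,0,0,0],[-0.004,-0.045,0,0,0,0],[-0.004,-0.055,0,0,0,0],[-0.005,-0.055,0,0,0,0],[-0.005,-0.055,0,0,0,0],[-0.005,-0.055,0,0,0,0],[-0.004,-0.05,0,0,0,0],[-0.004,-0.045,0,0,0,0],[-0.002,-0.035,0,0,0,0],[-0.0015,-0.0175,0,0,0,0]],
  ],
)

```text
clock: 5.95
position: [0.5075, 0.2009, 0.1854]
ee_rot: [3.137, -0.166, -0.003]
force: [-0.4, -0.7, -3.5]
width: 0.273
gripper_force: 45.0
```

Emit:
arm_command(
  targets=[
    [[0,0,0,0,0,0],[0,0,0,0,0,0],[0,0,0,0,0,0],[0,0,0,0,0,0]],
  ],
)

```text
clock: 6.45
position: [0.5086, 0.1979, 0.1865]
ee_rot: [3.137, -0.172, 0.0]
force: [0.6, -0.6, -3.7]
width: 0.269
gripper_force: 45.0
```

```bash
python3 - <<'E'
from w import *
s,im,P,T=wrist("w2");print(s["position"],T[:3,:3].round(3),s["clock"])
f=[]
for i in range(1): f.append(s["force"])
print(f)
X,Y,Z=np.moveaxis(P,-1,0);hsv=cv2.cvtColor(im["pixels"],cv2.COLOR_RGB2HSV)
m=(Z>.012)&(Z<.045)&(abs(X-.5)<.09)&(abs(Y-.15)<.19)&(hsv[...,1]>60)
q=P[m];print("board",len(q),rect(q[:,:2]))
m2=cv2.morphologyEx(m.astype(np.uint8),cv2.MORPH_OPEN,np.ones((5,5)))>0
print("clean",rect(P[m2][:,:2]))
c=np.array([.4995,.130]);e=np.array([-.144,-.990]);d=P[m2]
xb=(d[:,:2]-c)@e
for a in np.arange(-.1,.1,.02):
    k=(xb>a)&(xb<a+.02);yb=(d[k,:2]-c)@np.array([.99,-.144]) if k.any() else None
    if k.any(): print(round(a,2),k.sum(),np.median(d[k,2]).round(4),np.percentile(yb,[1,99]).round(4))
E
```

```text
[0.50857282 0.19791339 0.18650385] [[ 0.994 -0.11   0.   ]
 [-0.11  -0.994 -0.   ]
 [ 0.     0.    -1.   ]] 6.45
[array([ 0.62720572, -0.61018215, -3.72275133])]
board 17944 (array([502.3, 153.2]), array([247.3,  96.2]), 81.5)
clean (array([502.4, 153.4]), array([246.8,  96.2]), 81.4)
-0.1 706 0.0271 [0.0097 0.0467]
-0.08 650 0.0284 [0.0203 0.0474]
-0.06 686 0.03 [0.0196 0.0474]
-0.04 1775 0.0326 [-0.046   0.0473]
-0.02 2122 0.033 [-0.0467  0.0472]
0.0 2111 0.0334 [-0.0465  0.0472]
0.02 2121 0.0336 [-0.0468  0.0472]
0.04 2104 0.0341 [-0.047   0.0471]
0.06 2087 0.0337 [-0.047  0.047]
0.08 1862 0.0315 [-0.0462  0.0454]
```

View pics/w2.png

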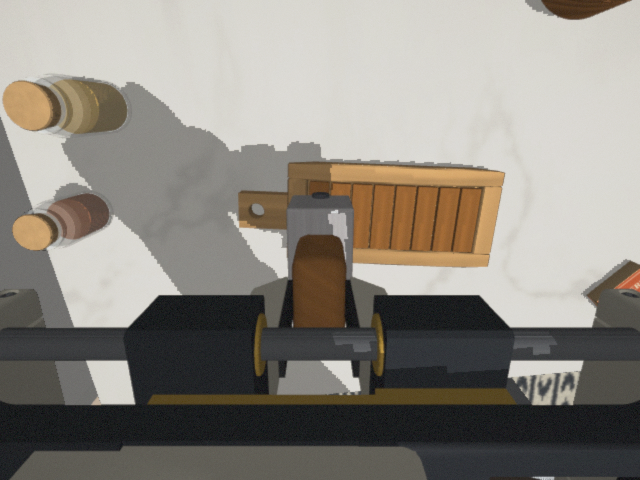

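The wrist view shows the roller over the first slat, with the handle at (262,210) and the free end at (495,218). The board is square with the roller to about 2°.

Emit:
arm_command(
  targets=[
    [[0,0,0,0,0,0.019],[0,0,0.01,0,0,0.019],[0,0,0.02,0,0,0],[0,0,0.02,0,0,0],[0,0,0.01,0,0,0],[0,0,0.006,0,0,0],[0,0,0,0,0,0],[0,0,0,0,0,0]],
  ],
)

```text
clock: 7.5
position: [0.5088, 0.1991, 0.121]
ee_rot: [-3.133, 0.23, -0.001]
force: [0.5, 1.0, -2.1]
width: 0.281
gripper_force: 45.0
```

```bash
python3 - <<'E'
from w import *
s,im,P,T=wrist(None);print(s["position"],T[:3,:3].round(3),s["clock"],s["force"],s["ft_torque"])
c=np.array([.4989,.1302]);e=np.array([-.148,-.989]);n=np.array([.989,-.148])
print("board xy",(s["position"][:2]-c)@e,(s["position"][:2]-c)@n)
X,Y,Z=np.moveaxis(P,-1,0);D=P[...,:2]-c;xb=D@e;yb=D@n
for a in np.arange(-.1,.1,.02):
    r=[]
    for lo,hi in((.036,.045),(-.045,-.036),(-.028,.028)):
        k=(xb>a)&(xb<a+.02)&(yb>lo)&(yb<hi)&(Z<.045)&(Z>.012);r.append((int(k.sum()),np.median(Z[k]).round(4) if k.any() else 0))
    print(round(a+.01,2),r)
E
```

```text
[0.50880952 0.19912853 0.12099146] [[ 0.989 -0.146  0.001]
 [-0.146 -0.989  0.   ]
 [ 0.001 -0.001 -1.   ]] 7.5 [ 0.49387041  0.99362768 -2.10809762] [-0.00030805  0.04503449  0.00436366]
board xy -0.06963692099998187 -0.00040091046041083075
-0.09 [(311, np.float64(0.0273)), (8, np.float64(0.026)), (386, np.float64(0.0265))]
-0.07 [(324, np.float64(0.0286)), (0, 0), (0, 0)]
-0.05 [(326, np.float64(0.0297)), (1, np.float64(0.0296)), (318, np.float64(0.0326))]
-0.03 [(338, np.float64(0.0307)), (124, np.float64(0.0306)), (1827, np.float64(0.0332))]
-0.01 [(335, np.float64(0.0313)), (258, np.float64(0.0312)), (1828, np.float64(0.0338))]
0.01 [(329, np.float64(0.0318)), (264, np.float64(0.0317)), (1845, np.float64(0.0341))]
0.03 [(328, np.float64(0.0319)), (253, np.float64(0.0319)), (1840, np.float64(0.0343))]
0.05 [(320, np.float64(0.0321)), (260, np.float64(0.0321)), (1861, np.float64(0.0348))]
0.07 [(322, np.float64(0.032)), (260, np.float64(0.032)), (1813, np.float64(0.0344))]
0.09 [(302, np.float64(0.0316)), (233, np.float64(0.0315)), (1648, np.float64(0.0316))]
```

Emit:
arm_command(
  targets=[
    [[0,0,0.002,0,0,0],[0,0,0.002,0,0,0],[0,0,0.001,0,0,0],[0,0,0,0,0,0],[0,0,0,0,0,0]],
  ],
)

```text
clock: 8.18
position: [0.5084, 0.199, 0.1154]
ee_rot: [3.133, -0.23, 0.0]
force: [-0.1, -0.2, -3.4]
width: 0.276
gripper_force: 45.0
```

Emit:
arm_command(
  targets=[
    [[0,0,0.0005,0,0,0],[0,0,0.0005,0,0,0],[0,0,0,0,0,0]],
  ],
)

```text
clock: 8.55
position: [0.5084, 0.1989, 0.1144]
ee_rot: [3.133, -0.23, -0.0]
force: [0.3, 0.5, -3.2]
width: 0.27
gripper_force: 45.0
```

Emit:
arm_command(
  targets=[
    [[0,0,0.0005,0,0,0],[0,0,0.0005,0,0,0],[0,0,0,0,0,0]],
  ],
)

```text
clock: 8.93
position: [0.5084, 0.1989, 0.1134]
ee_rot: [3.133, -0.23, -0.0]
force: [0.3, 0.6, -3.5]
width: 0.276
gripper_force: 45.0
```

Emit:
arm_command(
  targets=[
    [[0,0,0.0005,0,0,0],[0,0,0,0,0,0]],
  ],
)

```text
clock: 9.18
position: [0.5085, 0.1991, 0.113]
ee_rot: [-3.133, 0.229, -0.0]
force: [-0.2, 0.7, -2.5]
width: 0.274
gripper_force: 45.0
```

Emit:
arm_command(
  targets=[
    [[0,0,0.0005,0,0,0],[0,0,0,0,0,0]],
  ],
)

```text
clock: 9.43
position: [0.5087, 0.1993, 0.1127]
ee_rot: [-3.133, 0.229, -0.001]
force: [0.7, 1.1, -0.8]
width: 0.274
gripper_force: 45.0
```

Emit:
arm_command(
  targets=[
    [[0,0,0.0005,0,0,0],[0,0,0,0,0,0]],
  ],
)

```text
clock: 9.68
position: [0.5089, 0.1994, 0.1125]
ee_rot: [-3.132, 0.229, -0.002]
force: [-1.0, 2.0, 5.2]
width: 0.271
gripper_force: 45.0
```

Emit:
arm_command(
  targets=[
    [[0,0,0.0004,0,0,0],[0,0,0,0,0,0],[0,0,0,0,0,0]],
  ],
)

```text
clock: 10.05
position: [0.509, 0.1995, 0.1125]
ee_rot: [-3.132, 0.229, -0.002]
force: [-0.6, 1.0, 7.6]
width: 0.276
gripper_force: 45.0
```

Emit:
arm_command(
  targets=[
    [[0,0,0.0004,0,0,0],[0,0,0,0,0,0],[0,0,0,0,0,0]],
  ],
)

```text
clock: 10.42
position: [0.5092, 0.1997, 0.1124]
ee_rot: [-3.132, 0.229, -0.003]
force: [-1.8, 1.3, 11.1]
width: 0.277
gripper_force: 45.0
```

Emit:
arm_command(
  targets=[
    [[0,0,0.0003,0,0,0],[0,0.001,-5e-05,0,0,0],[0,0.00125,-7e-05,0,0,0],[0,0.00125,-7e-05,0,0,0],[0,0.00125,-7e-05,0,0,0],[0,0.00125,-7e-05,0,0,0]],
  ],
)

```text
clock: 11.18
position: [0.509, 0.1962, 0.1128]
ee_rot: [-3.128, 0.227, -0.006]
force: [-0.3, 7.9, 7.9]
width: 0.273
gripper_force: 45.1
```

```bash
cat > o.py <<'E'
import numpy as np
from cell import arm
s=arm.observe();d=s["position"][:2]-np.array([.4989,.1302])
print("xb %.4f yb %.4f z %.4f"%(d@[-.148,-.989],d@[.989,-.148],s["position"][2]),s["force"].round(1),s["ft_torque"].round(2),s["clock"])
E
python3 o.py
```

```text
xb -0.0668 yb 0.0002 z 0.1128 [-0.3  7.9  7.9] [ 2.47 -0.04 -0.02] 11.175
```

Emit:
arm_command(
  targets=[
    [[0,0.0005,0.0004,0,0,0],[0,0.0005,0.0003,0,0,0],[0,0.0005,0,0,0,0],[0,0,0,0,0,0]],
  ],
)

```text
clock: 11.68
position: [0.5092, 0.1954, 0.1127]
ee_rot: [-3.127, 0.227, -0.007]
force: [-0.3, 7.3, 12.2]
width: 0.27
gripper_force: 45.2
```

```bash
python3 o.py
```

```text
xb -0.0660 yb 0.0005 z 0.1127 [-0.3  7.3 12.2] [ 2.53  0.19 -0.02] 11.675
```

Emit:
arm_command(
  targets=[
    [[0,0.001,0,0,0,0],[0,0.001,-5e-05,0,0,0],[0,0.001,-5e-05,0,0,0],[0,0.001,-5e-05,0,0,0]],
  ],
)

```text
clock: 12.18
position: [0.5084, 0.1899, 0.1129]
ee_rot: [-3.13, 0.228, -0.006]
force: [-2.8, 2.7, 16.7]
width: 0.275
gripper_force: 45.0
```

```bash
python3 o.py
```

```text
xb -0.0605 yb 0.0005 z 0.1129 [-2.8  2.7 16.7] [0.94 0.61 0.01] 12.175
```

Emit:
arm_command(
  targets=[
    [[0,0,-0.0003,0,0,0],[0,0.001,-5e-05,0,0,0],[0,0.001,-5e-05,0,0,0],[0,0.001,-6e-05,0,0,0]],
  ],
)

```text
clock: 12.68
position: [0.5077, 0.186, 0.113]
ee_rot: [-3.131, 0.229, -0.005]
force: [-1.7, 2.0, 15.4]
width: 0.27
gripper_force: 45.0
```

```bash
python3 o.py
```

```text
xb -0.0565 yb 0.0005 z 0.1130 [-1.7  2.  15.4] [0.67 0.57 0.03] 12.675
```

Emit:
arm_command(
  targets=[
    [[0,0.001,-0.0001,0,0,0],[0,0.001,-8e-05,0,0,0],[0,0.001,-8e-05,0,0,0],[0,0.001,-7e-05,0,0,0],[0,0.001,-7e-05,0,0,0]],
  ],
)

```text
clock: 13.3
position: [0.507, 0.1809, 0.1133]
ee_rot: [-3.131, 0.229, -0.005]
force: [-1.9, 1.2, 14.6]
width: 0.274
gripper_force: 45.0
```

```bash
python3 o.py
```

```text
xb -0.0514 yb 0.0005 z 0.1133 [-1.9  1.2 14.6] [0.55 0.54 0.01] 13.3
```

Emit:
arm_command(
  targets=[
    [[0,0.001,-5e-05,0,0,0],[0,0.001,-5e-05,0,0,0],[0,0.001,-3e-05,0,0,0],[0,0.001,-3e-05,0,0,0]],
  ],
)

```text
clock: 13.8
position: [0.5065, 0.1779, 0.1135]
ee_rot: [-3.13, 0.228, -0.006]
force: [-1.2, 5.8, 12.9]
width: 0.273
gripper_force: 45.0
```

```bash
python3 o.py
```

```text
xb -0.0483 yb 0.0004 z 0.1135 [-1.2  5.8 12.9] [ 1.63  0.34 -0.  ] 13.8
```

Emit:
arm_command(
  targets=[
    [[0,0.001,-3e-05,0,0,0],[0,0.001,-3e-05,0,0,0],[0,0.001,-3e-05,0,0,0],[0,0.001,-5e-05,0,0,0]],
  ],
)

```text
clock: 14.3
position: [0.5063, 0.1754, 0.1138]
ee_rot: [-3.128, 0.226, -0.007]
force: [-0.3, 8.1, 11.0]
width: 0.276
gripper_force: 45.1
```

```bash
python3 o.py
```

```text
xb -0.0458 yb 0.0006 z 0.1138 [-0.3  8.1 11. ] [2.49 0.13 0.  ] 14.3
```

Emit:
arm_command(
  targets=[
    [[0,0.0005,0.0002,0,0,0],[0,0.0007,0.0001,0,0,0],[0,0.0007,0,0,0,0]],
  ],
)

```text
clock: 14.68
position: [0.506, 0.173, 0.1137]
ee_rot: [-3.129, 0.227, -0.007]
force: [-2.0, 6.2, 16.5]
width: 0.275
gripper_force: 45.0
```

```bash
python3 o.py
```

```text
xb -0.0434 yb 0.0007 z 0.1137 [-2.   6.2 16.5] [ 1.84  0.39 -0.02] 14.675
```

Emit:
arm_command(
  targets=[
    [[0,0.0003,-0.0003,0,0,0],[0,0.0007,-0.0001,0,0,0],[0,0.0007,-5e-05,0,0,0]],
  ],
)

```text
clock: 15.05
position: [0.5054, 0.1699, 0.1138]
ee_rot: [-3.13, 0.228, -0.006]
force: [-2.0, 2.5, 14.0]
width: 0.273
gripper_force: 45.0
```

```bash
python3 o.py
```

```text
xb -0.0403 yb 0.0005 z 0.1138 [-2.   2.5 14. ] [0.71 0.52 0.02] 15.05
```

Emit:
arm_command(
  targets=[
    [[0,0.001,-6e-05,0,0,0],[0,0.001,-6e-05,0,0,0],[0,0.001,-6e-05,0,0,0],[0,0.001,-5e-05,0,0,0],[0,0.001,-5e-05,0,0,0],[0,0.001,-5e-05,0,0,0],[0,0.001,-4e-05,0,0,0],[0,0.001,-4e-05,0,0,0]],
  ],
)

```text
clock: 16.05
position: [0.5042, 0.1614, 0.1142]
ee_rot: [-3.131, 0.229, -0.005]
force: [-2.0, 2.4, 15.3]
width: 0.268
gripper_force: 45.0
```

```bash
python3 o.py
```

```text
xb -0.0317 yb 0.0006 z 0.1142 [-2.   2.4 15.3] [0.58 0.53 0.07] 16.05
```

Now the next slat edge (block zone).

Emit:
arm_command(
  targets=[
    [[0,0.001,-4e-05,0,0,0],[0,0.001,-2e-05,0,0,0],[0,0.001,-2e-05,0,0,0],[0,0.001,-2e-05,0,0,0],[0,0.001,0,0,0,0],[0,0.001,0,0,0,0]],
  ],
)

```text
clock: 16.8
position: [0.5036, 0.1571, 0.1144]
ee_rot: [-3.129, 0.227, -0.007]
force: [-0.3, 6.7, 13.8]
width: 0.272
gripper_force: 45.1
```

```bash
python3 o.py
```

```text
xb -0.0273 yb 0.0007 z 0.1144 [-0.3  6.7 13.8] [2.11 0.28 0.14] 16.8
```

Emit:
arm_command(
  targets=[
    [[0,0.001,0,0,0,0],[0,0.001,0,0,0,0],[0,0.0008,0,0,0,0]],
  ],
)

```text
clock: 17.18
position: [0.5035, 0.155, 0.1146]
ee_rot: [-3.128, 0.227, -0.008]
force: [-1.9, 7.2, 13.2]
width: 0.272
gripper_force: 45.1
```

```bash
python3 o.py
```

```text
xb -0.0252 yb 0.0008 z 0.1146 [-1.9  7.2 13.2] [2.32 0.23 0.06] 17.175
```

Emit:
arm_command(
  targets=[
    [[0,0.0005,0.0001,0,0,0],[0,0.0005,0,0,0,0],[0,0.0005,0,0,0,0]],
  ],
)

```text
clock: 17.55
position: [0.5032, 0.1528, 0.1146]
ee_rot: [-3.129, 0.227, -0.007]
force: [-1.8, 5.6, 15.8]
width: 0.277
gripper_force: 45.0
```

```bash
python3 o.py
```

```text
xb -0.0230 yb 0.0009 z 0.1146 [-1.8  5.6 15.8] [ 1.61  0.48 -0.02] 17.55
```

Emit:
arm_command(
  targets=[
    [[0,0.0005,-0.0002,0,0,0],[0,0.0007,-8e-05,0,0,0],[0,0.001,-3e-05,0,0,0],[0,0.001,-3e-05,0,0,0]],
  ],
)

```text
clock: 18.05
position: [0.5024, 0.1482, 0.1146]
ee_rot: [-3.131, 0.229, -0.006]
force: [-1.6, 1.9, 16.0]
width: 0.274
gripper_force: 45.0
```

```bash
python3 o.py
```

```text
xb -0.0183 yb 0.0008 z 0.1146 [-1.6  1.9 16. ] [0.6  0.49 0.05] 18.05
```

Emit:
arm_command(
  targets=[
    [[0,0.001,-8e-05,0,0,0],[0,0.001,-6e-05,0,0,0],[0,0.001,-4e-05,0,0,0],[0,0.001,-3e-05,0,0,0],[0,0.001,-3e-05,0,0,0],[0,0.001,-3e-05,0,0,0],[0,0.001,-3e-05,0,0,0]],
  ],
)

```text
clock: 18.92
position: [0.5013, 0.141, 0.1149]
ee_rot: [-3.131, 0.229, -0.006]
force: [-2.5, 1.8, 16.1]
width: 0.276
gripper_force: 45.0
```

```bash
python3 o.py
```

```text
xb -0.0111 yb 0.0008 z 0.1149 [-2.5  1.8 16.1] [0.51 0.5  0.07] 18.925
```

Emit:
arm_command(
  targets=[
    [[0,0.001,-5e-05,0,0,0],[0,0.001,-4e-05,0,0,0],[0,0.001,-3e-05,0,0,0],[0,0.001,-2e-05,0,0,0],[0,0.001,0,0,0,0],[0,0.001,0,0,0,0]],
  ],
)

```text
clock: 19.68
position: [0.5008, 0.1368, 0.1151]
ee_rot: [-3.129, 0.227, -0.007]
force: [-0.3, 5.8, 13.0]
width: 0.276
gripper_force: 45.1
```

```bash
python3 o.py
```

```text
xb -0.0068 yb 0.0009 z 0.1151 [-0.3  5.8 13. ] [2.19 0.24 0.04] 19.675
```

Emit:
arm_command(
  targets=[
    [[0,0.001,0,0,0,0],[0,0.001,0,0,0,0],[0,0.0008,5e-05,0,0,0],[0,0.0005,5e-05,0,0,0]],
  ],
)

```text
clock: 20.18
position: [0.5004, 0.1335, 0.1151]
ee_rot: [-3.129, 0.227, -0.007]
force: [-1.5, 4.7, 15.9]
width: 0.273
gripper_force: 45.0
```

```bash
python3 o.py
```

```text
xb -0.0035 yb 0.0010 z 0.1151 [-1.5  4.7 15.9] [1.75 0.41 0.02] 20.175
```

Emit:
arm_command(
  targets=[
    [[0,0.0005,-0.0002,0,0,0],[0,0.0007,-8e-05,0,0,0],[0,0.001,-3e-05,0,0,0],[0,0.001,-3e-05,0,0,0],[0,0.001,-3e-05,0,0,0]],
  ],
)

```text
clock: 20.8
position: [0.4994, 0.1276, 0.1152]
ee_rot: [-3.131, 0.229, -0.006]
force: [-1.9, 1.4, 15.9]
width: 0.274
gripper_force: 45.0
```

```bash
python3 o.py
```

```text
xb 0.0025 yb 0.0009 z 0.1152 [-1.9  1.4 15.9] [0.48 0.43 0.07] 20.8
```

Emit:
arm_command(
  targets=[
    [[0,0.001,-6e-05,0,0,0],[0,0.001,-4e-05,0,0,0],[0,0.001,-3e-05,0,0,0],[0,0.001,-2e-05,0,0,0],[0,0.001,-2e-05,0,0,0],[0,0.001,-2e-05,0,0,0],[0,0.001,-2e-05,0,0,0],[0,0.001,-2e-05,0,0,0],[0,0.001,-1e-05,0,0,0]],
  ],
)

```text
clock: 21.92
position: [0.4981, 0.1186, 0.1154]
ee_rot: [-3.131, 0.229, -0.006]
force: [-0.4, 2.1, 16.4]
width: 0.274
gripper_force: 45.0
```

```bash
python3 o.py
```

```text
xb 0.0116 yb 0.0009 z 0.1154 [-0.4  2.1 16.4] [0.76 0.45 0.1 ] 21.925
```

Emit:
arm_command(
  targets=[
    [[0,0.001,-3e-05,0,0,0],[0,0.001,-2e-05,0,0,0],[0,0.001,0,0,0,0],[0,0.001,0,0,0,0],[0,0.001,0,0,0,0]],
  ],
)

```text
clock: 22.55
position: [0.4978, 0.1158, 0.1156]
ee_rot: [-3.129, 0.227, -0.007]
force: [-0.2, 8.0, 12.6]
width: 0.271
gripper_force: 45.1
```

```bash
python3 o.py
```

```text
xb 0.0144 yb 0.0011 z 0.1156 [-0.2  8.  12.6] [ 2.28  0.11 -0.  ] 22.55
```

Emit:
arm_command(
  targets=[
    [[0,0.0008,5e-05,0,0,0],[0,0.0008,5e-05,0,0,0],[0,0.0006,5e-05,0,0,0],[0,0.0004,0,0,0,0]],
  ],
)

```text
clock: 23.05
position: [0.4973, 0.1122, 0.1156]
ee_rot: [-3.13, 0.228, -0.007]
force: [-2.3, 3.6, 16.9]
width: 0.27
gripper_force: 45.0
```

```bash
python3 o.py
```

```text
xb 0.0180 yb 0.0011 z 0.1156 [-2.3  3.6 16.9] [1.3  0.35 0.  ] 23.05
```

Emit:
arm_command(
  targets=[
    [[0,0.0005,-0.00025,0,0,0],[0,0.0008,-6e-05,0,0,0],[0,0.001,-2e-05,0,0,0],[0,0.001,-1e-05,0,0,0],[0,0.001,-1e-05,0,0,0]],
  ],
)

```text
clock: 23.68
position: [0.4963, 0.1066, 0.1156]
ee_rot: [-3.132, 0.229, -0.006]
force: [-1.3, 2.1, 16.1]
width: 0.274
gripper_force: 45.0
```

```bash
python3 o.py
```

```text
xb 0.0237 yb 0.0009 z 0.1156 [-1.3  2.1 16.1] [0.35 0.4  0.09] 23.675
```

Emit:
arm_command(
  targets=[
    [[0,0.001,-6e-05,0,0,0],[0,0.001,-4e-05,0,0,0],[0,0.001,-1e-05,0,0,0],[0,0.001,-1e-05,0,0,0],[0,0.001,-1e-05,0,0,0],[0,0.001,-1e-05,0,0,0],[0,0.001,0,0,0,0],[0,0.001,0,0,0,0]],
  ],
)

```text
clock: 24.68
position: [0.4952, 0.099, 0.1157]
ee_rot: [-3.131, 0.229, -0.006]
force: [-1.3, 3.5, 14.7]
width: 0.278
gripper_force: 45.0
```

```bash
python3 o.py
```

```text
xb 0.0314 yb 0.0010 z 0.1157 [-1.3  3.5 14.7] [0.94 0.3  0.1 ] 24.675
```

Emit:
arm_command(
  targets=[
    [[0,0.001,0,0,0,0],[0,0.001,0,0,0,0],[0,0.001,3e-05,0,0,0],[0,0.001,3e-05,0,0,0],[0,0.001,5e-05,0,0,0]],
  ],
)

```text
clock: 25.3
position: [0.495, 0.0961, 0.1159]
ee_rot: [-3.129, 0.227, -0.008]
force: [-0.2, 6.9, 12.9]
width: 0.269
gripper_force: 45.1
```

```bash
python3 o.py
```

```text
xb 0.0343 yb 0.0012 z 0.1159 [-0.2  6.9 12.9] [2.45 0.07 0.03] 25.3
```

Emit:
arm_command(
  targets=[
    [[0,0.0008,5e-05,0,0,0],[0,0.0008,5e-05,0,0,0],[0,0.0006,3e-05,0,0,0],[0,0.0004,0,0,0,0]],
  ],
)

```text
clock: 25.8
position: [0.4945, 0.0924, 0.1158]
ee_rot: [-3.13, 0.228, -0.007]
force: [-2.0, 2.9, 16.9]
width: 0.274
gripper_force: 45.0
```

```bash
python3 o.py
```

```text
xb 0.0381 yb 0.0012 z 0.1158 [-2.   2.9 16.9] [1.21 0.35 0.07] 25.8
```

Emit:
arm_command(
  targets=[
    [[0,0.0005,-0.00025,0,0,0],[0,0.0008,-6e-05,0,0,0],[0,0.001,-2e-05,0,0,0],[0,0.001,-1e-05,0,0,0],[0,0.001,-1e-05,0,0,0]],
  ],
)

```text
clock: 26.42
position: [0.4934, 0.0868, 0.1158]
ee_rot: [-3.132, 0.229, -0.006]
force: [-1.6, 1.6, 15.9]
width: 0.274
gripper_force: 45.0
```

```bash
python3 o.py
```

```text
xb 0.0438 yb 0.0010 z 0.1158 [-1.6  1.6 15.9] [0.24 0.4  0.04] 26.425
```

Emit:
arm_command(
  targets=[
    [[0,0.001,-6e-05,0,0,0],[0,0.001,-4e-05,0,0,0],[0,0.001,-1e-05,0,0,0],[0,0.001,0,0,0,0],[0,0.001,0,0,0,0],[0,0.001,0,0,0,0],[0,0.001,0,0,0,0],[0,0.001,0,0,0,0]],
  ],
)

```text
clock: 27.42
position: [0.4922, 0.0789, 0.1158]
ee_rot: [-3.132, 0.229, -0.005]
force: [-0.6, 1.2, 13.3]
width: 0.277
gripper_force: 45.0
```

```bash
python3 o.py
```

```text
xb 0.0517 yb 0.0010 z 0.1158 [-0.6  1.2 13.3] [0.64 0.29 0.05] 27.425
```

Emit:
arm_command(
  targets=[
    [[0,0.001,5e-05,0,0,0],[0,0.001,5e-05,0,0,0],[0,0.001,5e-05,0,0,0],[0,0.001,5e-05,0,0,0],[0,0.001,5e-05,0,0,0]],
  ],
)

```text
clock: 28.05
position: [0.4921, 0.076, 0.1159]
ee_rot: [-3.13, 0.227, -0.008]
force: [-0.4, 6.7, 14.8]
width: 0.276
gripper_force: 45.1
```

```bash
python3 o.py
```

```text
xb 0.0546 yb 0.0013 z 0.1159 [-0.4  6.7 14.8] [2.24 0.14 0.02] 28.05
```

Emit:
arm_command(
  targets=[
    [[0,0.0008,0,0,0,0],[0,0.0008,0,0,0,0],[0,0.0006,0,0,0,0],[0,0.0004,0,0,0,0]],
  ],
)

```text
clock: 28.55
position: [0.4915, 0.0724, 0.1159]
ee_rot: [-3.131, 0.228, -0.007]
force: [-1.6, 2.4, 16.0]
width: 0.27
gripper_force: 45.0
```

```bash
python3 o.py
```

```text
xb 0.0583 yb 0.0012 z 0.1159 [-1.6  2.4 16. ] [1.11 0.29 0.02] 28.55
```

Emit:
arm_command(
  targets=[
    [[0,0.0005,-0.00025,0,0,0],[0,0.0008,-5e-05,0,0,0],[0,0.001,0,0,0,0],[0,0.001,0,0,0,0],[0,0.001,0,0,0,0],[0,0.00125,0,0,0,0],[0,0.00125,0,0,0,0],[0,0.00125,1e-05,0,0,0],[0,0.00125,1e-05,0,0,0]],
  ],
)

```text
clock: 29.68
position: [0.4897, 0.0618, 0.1157]
ee_rot: [-3.132, 0.23, -0.005]
force: [-1.3, 0.3, 12.2]
width: 0.277
gripper_force: 45.0
```

```bash
python3 o.py
```

```text
xb 0.0690 yb 0.0010 z 0.1157 [-1.3  0.3 12.2] [0.15 0.27 0.05] 29.675
```

Emit:
arm_command(
  targets=[
    [[0,0.001,8e-05,0,0,0],[0,0.00125,5e-05,0,0,0],[0,0.00125,5e-05,0,0,0],[0,0.00125,3e-05,0,0,0],[0,0,-0.003,0,0,0],[0,0,-0.02,0,0,0],[0,0,-0.035,0,0,0],[0,0,-0.035,0,0,0],[0,0,0,0,0,0],[0,0,0,0,0,0]],
  ],
)

```text
clock: 30.92
position: [0.4865, 0.0565, 0.2058]
ee_rot: [3.132, -0.23, -0.003]
force: [-1.0, 0.1, -3.7]
width: 0.271
gripper_force: 45.0
```

```bash
python3 o.py; python3 - <<'E'
from w import *
s,im,P,T=wrist("w3");print(s["position"],T[:3,:3].round(3))
c=np.array([.4989,.1302]);e=np.array([-.148,-.989]);n=np.array([.989,-.148])
X,Y,Z=np.moveaxis(P,-1,0);D=P[...,:2]-c;xb=D@e;yb=D@n
for a in np.arange(-.08,.08,.02):
    r=[]
    for lo,hi in((.036,.045),(0,.028),(-.028,0)):
        k=(xb>a+.002)&(xb<a+.018)&(yb>lo)&(yb<hi)&(Z<.045)&(Z>.012);r.append((int(k.sum()),np.median(Z[k]).round(4) if k.any() else 0))
    print(round(a+.01,2),r)
g=np.array([.4974,-.24]);print("to seat tool", (T[:3,:3].T@np.r_[g-s["position"][:2],0]).round(4))
# roller yaw/tilt: grip top seen in tool frame
k=(abs(X-s["position"][0])<.06)&(abs(Y-s["position"][1])<.06)&(Z>s["position"][2]-.045)&(Z<s["position"][2]-.02);q=P[k]
print("yoke",rect(q[:,:2]) if len(q)>10 else 0,len(q))
E
```

```text
xb 0.0747 yb -0.0013 z 0.2058 [-1.   0.1 -3.7] [0.01 0.07 0.03] 30.925
[0.48653548 0.05650081 0.20583839] [[ 0.989 -0.146 -0.002]
 [-0.146 -0.989 -0.001]
 [-0.002  0.001 -1.   ]]
-0.07 [(146, np.float64(0.0287)), (441, np.float64(0.0287)), (407, np.float64(0.0287))]
-0.05 [(152, np.float64(0.03)), (442, np.float64(0.0297)), (417, np.float64(0.0297))]
-0.03 [(163, np.float64(0.0307)), (450, np.float64(0.0306)), (418, np.float64(0.0307))]
-0.01 [(163, np.float64(0.0312)), (448, np.float64(0.0313)), (423, np.float64(0.0313))]
0.01 [(164, np.float64(0.0319)), (458, np.float64(0.0318)), (428, np.float64(0.0318))]
0.03 [(161, np.float64(0.0321)), (455, np.float64(0.032)), (423, np.float64(0.032))]
0.05 [(150, np.float64(0.0322)), (281, np.float64(0.0321)), (0, 0)]
0.07 [(148, np.float64(0.0321)), (193, np.float64(0.0321)), (0, 0)]
to seat tool [5.400e-02 2.917e-01 2.000e-04]
yoke (array([498.3,  54.8]), array([40.1, 45.5]), 81.8) 2799
```

View pics/w3.png

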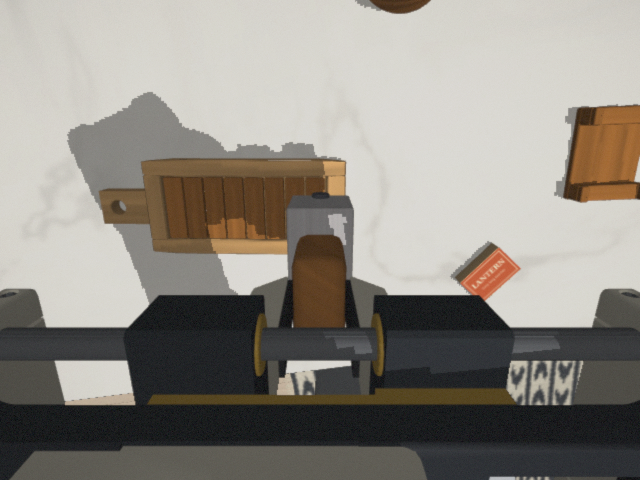

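All slats measure flush with the rim to within 0.3 mm. The view shows the board at (150–345, 160–255) and the empty rest at (605,150). Next is carrying the roller back.

Emit:
arm_command(
  targets=[
    [[0.005,0.02,0,0,0,0],[0.008,0.04,0,0,0,0],[0.01,0.05,0,0,0,0],[0.01,0.05,0,0,0,0],[0.009,0.05,0,0,0,0],[0.007,0.045,0,0,0,0],[0.004,0.025,0,0,0,0],[0.001,0.0117,0,0,0,-0.019],[0,0,0,0,0,-0.019],[0,0,0,0,0,0]],
  ],
)

```text
clock: 32.22
position: [0.498, -0.2384, 0.2061]
ee_rot: [-3.136, 0.168, 0.002]
force: [-0.0, -0.1, -4.9]
width: 0.277
gripper_force: 45.0
```

Emit:
arm_command(
  targets=[
    [[0,0,0.02,0,0,0],[0,0,0.02,0,0,0],[0,0,0.01,0,0,0],[0,0,0,0,0,0],[0,0,0,0,0,0]],
  ],
)

```text
clock: 32.85
position: [0.4989, -0.2395, 0.1577]
ee_rot: [3.137, -0.17, 0.002]
force: [0.1, 0.2, -2.9]
width: 0.275
gripper_force: 45.0
```

```bash
python3 - <<'E'
from w import *
s,im,P,T=wrist("w4");print(s["position"],T[:3,:3].round(3),s["force"])
g=np.array([.4974,-.24]);print("to seat tool", (T[:3,:3].T@np.r_[g-s["position"][:2],0]).round(4))
E
```

```text
[ 0.49890892 -0.23952248  0.15774763] [[ 0.994 -0.108  0.001]
 [-0.108 -0.994 -0.   ]
 [ 0.001  0.    -1.   ]] [ 0.07218026  0.22805824 -2.90966444]
to seat tool [-0.0014  0.0006 -0.    ]
```

View pics/w4.png

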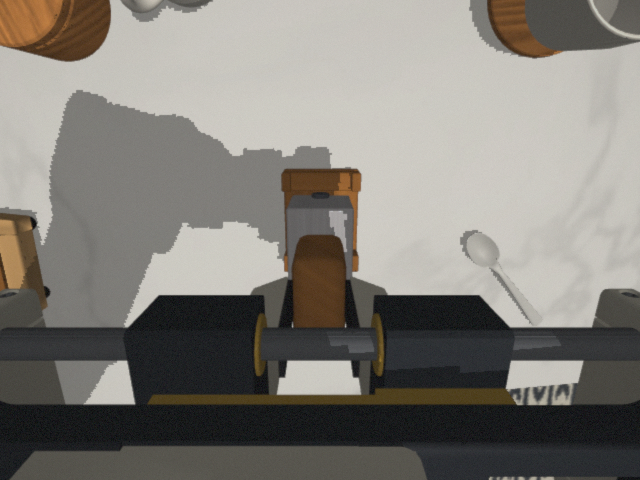

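The roller hangs centred over the rest, with the rest at (320,220) showing evenly either side of the yoke.

Emit:
arm_command(
  targets=[
    [[-0.0014,0.0006,0.01,0,0,0],[0,0,0.02,0,0,0],[0,0,0.015,0,0,0],[0,0,0.008,0,0,0],[0,0,0.004,0,0,0],[0,0,0,0,0,0],[0,0,0,0,0,0]],
  ],
)

```text
clock: 33.78
position: [0.4973, -0.2401, 0.1005]
ee_rot: [3.137, -0.17, 0.001]
force: [0.8, -0.1, -3.0]
width: 0.273
gripper_force: 45.0
```

Emit:
arm_command(
  targets=[
    [[0,0,0.001,0,0,0],[0,0,0.001,0,0,0],[0,0,0.001,0,0,0],[0,0,0.0007,0,0,0],[0,0,0,0,0,0],[0,0,0,0,0,0]],
  ],
)

```text
clock: 34.52
position: [0.497, -0.2401, 0.0964]
ee_rot: [3.137, -0.17, 0.0]
force: [-0.7, -0.0, -1.5]
width: 0.275
gripper_force: 45.0
```

Emit:
arm_command(
  targets=[
    [[0,0,0.0004,0,0,0],[0,0,0,0,0,0],[0,0,0,0,0,0]],
  ],
)

```text
clock: 34.9
position: [0.4971, -0.2402, 0.0963]
ee_rot: [3.137, -0.17, 0.001]
force: [-1.4, -0.5, 4.9]
width: 0.273
gripper_force: 45.0
```

Emit:
arm_command(
  targets=[
    [[0,0,0,0,0,0],[0,0,0,0,0,0],[0,0,0,0,0,0],[0,0,0,0,0,0],[0,0,0,0,0,0],[0,0,0,0,0,0],[0,0,0,0,0,0],[0,0,0,0,0,0]],
  ],
  jaw=0.09,
)

```text
clock: 35.9
position: [0.4969, -0.24, 0.096]
ee_rot: [3.137, -0.17, 0.0]
force: [0.1, 0.1, -0.0]
width: 0.978
gripper_force: 0.0
```

Emit:
arm_command(
  targets=[
    [[0,0,-0.01,0,0,0],[0,0,-0.03,0,0,0],[0,0,-0.04,0,0,0],[0,0,-0.04,0,0,0],[-0.02,0.03,0,0,0,0],[0,0,0,0,0,0],[0,0,0,0,0,0]],
  ],
)

```text
clock: 36.78
position: [0.4739, -0.2674, 0.2163]
ee_rot: [-3.137, 0.17, -0.001]
force: [-0.3, 0.4, -0.4]
width: 0.979
gripper_force: 0.0
```

```bash
python3 - <<'E'
from w import *
s,im,P,T=wrist("w5");print(s["position"],s["clock"],s["width"])
X,Y,Z=np.moveaxis(P,-1,0);n=(abs(X-.495)<.08)&(abs(Y+.24)<.08)
q=P[n&(Z>.11)&(Z<.13)];print("grip",rect(q[:,:2]),np.median(q[:,2]),np.percentile(q[:,2],[5,95]))
hsv=cv2.cvtColor(im["pixels"],cv2.COLOR_RGB2HSV)
q=P[n&(Z>.008)&(Z<.035)&(hsv[...,1]>70)];print("rest",rect(q[:,:2]))
E
```

```text
[ 0.47388323 -0.26739584  0.21630806] 36.775 0.9790191101134341
grip (array([ 497. , -240.5]), array([26. , 44.7]), 83.5) 0.11861703055146539 [0.11423147 0.12013592]
rest (array([ 497. , -240.3]), array([66.8, 90. ]), 84.0)
```

View pics/w5.png

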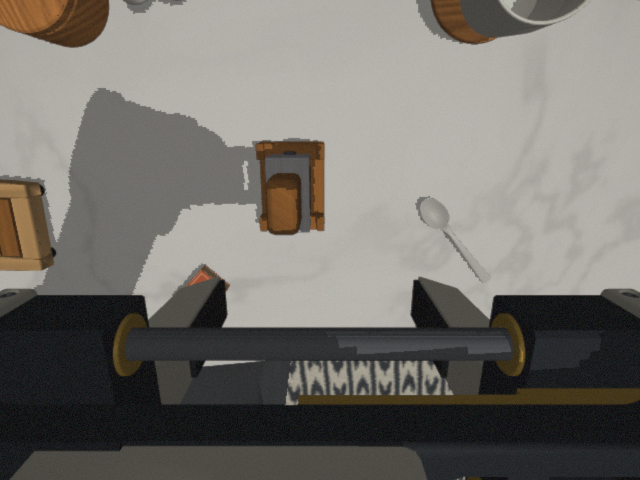

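The roller stands upright in its rest at (290,188), and the gripper is clear of it.

```bash
python3 -c "
from cell import arm
print(arm.sign_off())"
```

```text
the job is handed in; nothing more can be done
None
```

The job is handed in at about 37 s on the clock: all seven slats measured flush with the rim to within 0.3 mm, the highest force I read while rolling was about 21 N, and the roller stands upright in its rest; no verdict came back.

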